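# Offer up the loose hinge leaf and hold it for pinning

## Task

Pick up the loose hinge leaf by its orange grip block, bring it to the blue jamb block on the stand, and slip its single barrel midway between the jamb's two barrels so that all three bores line up well enough for the hinge pin to pass. Keep the leaf level with the block on top, touch the jamb at most lightly without shoving it along its rods, and leave the solder spool, battery, screwdriver and tin where they are. Finish while still holding the leaf there, aligned and motionless in the gripper, ready for a workmate to push the pin in: do not let go.

Things in the scene. Friction and masses are not known exactly. Their poses are not given: they have to be found in the camera images.
- leaf: loose hinge leaf, about 0.18 kg, lying on the bench: steel plate under an orange grip block 60 mm long (x), 36 mm wide (y), top 40 mm above the underside; its flat sides, for gripping, are bare to the underside. Origin: centre of the block's footprint, at the underside; z up. x points to the steel barrel at one end, joined by a 22 mm wide neck (plate ends at x = 40 mm)
- leaf_bore (a point): centre of the loose barrel's bore, at (52, 0, 10) mm in the leaf's frame, axes as the leaf's; the barrel is 20 mm in diameter and 24 mm long (y), with a 10 mm bore along y and 2 mm chamfers
- stand: fixed stand: dark steel foot 100 (x) x 130 (y) x 12 mm, two upright rods at x = 0, y = +-28 mm, top bridge 24 x 84 mm, 140 mm high. A brass hinge pin, 6 mm in diameter, is parked upright at the back of the foot, 66 mm high. Origin: centre of the foot's underside, on the bench. -x is the front, where the hinge barrels are
- jamb_bore (a point): the target: on the pin axis midway between the jamb's two barrels; axes as the stand's (y along the pin, -x away from the jamb), at x = -28 mm there. The barrels (20 mm in diameter, 20 mm long, 10 mm bore) leave a 28 mm gap, open in front, above and below. Behind it the fixed leaf's flat face stands 11 mm from the axis: a barrel touching it is 1 mm too far
- jamb (a joint): height of the blue jamb block (28 x 84 x 40 mm, centred on the pin's height) on the rods: 0 to 0.03 m; the pin axis is 70 mm plus this value above the bench. It is clamped by stiff friction (60 N) and must not be shifted
- solder_spool: white solder spool, 58 x 73 x 46 mm, a bystander; origin at its underside
- nine_volt: dark blue block battery standing upright, 18 x 26 x 49 mm, a bystander; origin at its underside
- screwdriver_red: red screwdriver lying down, 190 mm long, 25 mm thick, a bystander; origin at its underside
- flux_tin: round tin with a red lid, 59 mm in diameter, 18 mm high, a bystander; origin at its underside
There are look-alikes about, which are no part of the job. Of the things that look like the leaf, take the one that is nearest to the robot's base at the start.

How it is judged:
By the outcome, as a careful person would: the job done as asked, in the order asked, and still so for the second after the job is handed in, while the arm keeps its last pose, push and grip.
It also fails if it takes over 38 s, if anything falls off the work surface, if the arm or the gripper's body presses on something with over 40 N, if the wrist force passes 120 N, or if a joint passes its speed limit or range.

## Robot

A 6-joint arm with a two-finger parallel gripper is mounted at the origin on a cart in front of the work surface, level with it; the furniture and walls round the work are solid. World frame = base frame: x ahead of the robot, y to its left, z up, the work surface at z = 0. Lengths are in mm, angles in rad, forces in N, time in s.
With the tool pointing down it reaches from about 275 to 825 mm from the base axis. Payload 4.9 kg.
Tool frame: the origin (TCP) lies at the very end of the fingers, on their centre line; the grasp point (between the pads) lies 19 mm behind it; z points along the fingers, y is the line along which they close (so a half turn about z gives the same grasp; the last joint's range is limited). The gripper opens to 85 mm and grips with 20 to 120 N. Pads are 22 mm wide; open, the fingers measure 114 mm over their backs; the gripper's body (76 mm by 85 mm) begins 54 mm behind the grasp point. The pads swing forward as they close: fully open they stand 13 mm farther back than shut.
Start: joints at [1.088, 0.326, -0.193, 1.052, 0, 1.437], TCP at [187.969, 516.901, 231.281] pointing down, gripper open.
Joint ranges: [-2.65, 2.65], [-0.97, 1.79], [-1.3, 1.35], [-1.93, 2.1], [-1.47, 1.37], [-3.14, 3.14]. Speed limits (rad/s): [2.57, 2.57, 3.14, 3.14, 3.14, 3.14].

## Interface

Orientations are given as [roll, pitch, yaw] about the fixed x, y, z axes, in that order (R = Rz(yaw) Ry(pitch) Rx(roll)).
In Python, from bench import bot, solve_ik, imaging gives the robot as it stands. Calls block until the motion is done:
- bot.move_ptp(position, orientation): joint-space move of the TCP to a pose.
- bot.movel(position, rot=None, max_speed=150, threshold=None): straight line of the TCP; rot=None keeps the orientation; max_speed is the mean speed in mm/s. With threshold (N) it stops when the force on the tool has changed by that much, and returns True; else False.
- bot.move_j(angles): joint-space move.
- bot.grip(opening, effort=None): opening from 0.0 (shut) to 1.0 (fully open); effort is the grip in N (None keeps the last); returns when the fingers have stopped.
- bot.dwell(seconds).
- solve_ik(position, orientation): joint angles nearest the present ones, or None.
- bot.get_state(): the state.
- imaging.capture(name): name is "scene" or "top" or "wrist"; returns the picture (420x560x3 uint8, blue, green, red); there is no depth.
- imaging.camera_model(name): a dict with "K" (3x3 intrinsics, pixels), "position" and "rotation" of the camera in the world. Camera axes: x right, y up, looking along -z (the intrinsics and any distortion apply to the point x, -y, -z); pixel columns grow to the right and rows downward; lengths in mm; the calibration is good to about 2 mm. A picture is of the moment at which its call begins: read the wrist's pose just before it. camera_model takes no time and is no camera call; for the wrist camera it gives the pose at the moment of the call.
A pose or a line that the arm cannot do raises bot.IKError and nothing moves.
- bot.sign_off(): hands the job in; it is judged then, once.
The state is a dict: "t": time; "qpos": joint angles; "joint_velocities": joint speeds; "effort": joint torques, N m; "tcp_pos": TCP position; "orientation": TCP orientation; "contact_force": force on the tool from outside, world axes, zero at the start; "wrist_torque": the same for the moment, N m; "opening": opening from 0.0 (shut) to 1.0 (fully open); "gripper_force": force on a finger pad.
Only numpy, scipy, OpenCV 4.12 (cv2) and the standard library are available. Lean on these libraries where they do the work, as an engineer would, in place of code of your own. Each camera call takes 0.05 s, during which the arm holds its last target. There are 200 camera calls.

## Working session

There is one attempt and no reset: what is moved stays moved. The work goes in short steps, each a Python script; the robot and the scene stay as the last script left them, time stands still between calls to the robot, and variables do not carry over. Pictures are saved under pics/ and viewed, at most 10 in all, crops included, and the job is handed in when it is done.

```bash
mkdir -p pics; ls
python3 - <<'E'
from bench import bot, imaging
import cv2,numpy as np
for n in("scene","top"):
    im=imaging.capture(n); cv2.imwrite(f"pics/{n}0.png",im); m=imaging.camera_model(n); print(n,m)
print(bot.get_state())
E
```

```text
pics
scene {'K': array([[415.1008629 ,   0.        , 279.24951876],
       [  0.        , 415.1008629 , 210.06939331],
       [  0.        ,   0.        ,   1.        ]]), 'position': array([ -32.10491011, -695.14879626,  629.53375716]), 'rotation': array([ 1.03366589,  0.00349851, -0.66528461])}
top {'K': array([[467.89324821,   0.        , 280.67553957],
       [  0.        , 467.89324821, 207.84574956],
       [  0.        ,   0.        ,   1.        ]]), 'position': array([ 481.18718932,   63.59226429, 1241.31947744]), 'rotation': array([ 0.0710485 , -0.01738313, -1.59926666])}
{'t': 0.1, 'qpos': array([ 1.08782296e+00,  3.26887552e-01, -1.93485666e-01,  1.05197741e+00,
       -2.64988750e-05,  1.43661940e+00]), 'joint_velocities': array([-0.00062714, -0.00100791,  0.00057847, -0.0005285 , -0.00072785,
        0.00049478]), 'effort': array([ 1.22977341e-03, -4.44239223e+01,  2.63038123e+01,  7.83444528e-03,
       -1.53122153e-05,  9.65456195e-06]), 'tcp_pos': array([187.71555311, 516.42708099, 230.56976043]), 'orientation': array([-3.14004878e+00, -1.81665268e-04,  2.79279609e+00]), 'contact_force': array([-0.73587051, -0.63707696, -0.23226697]), 'wrist_torque': array([-0.01141202, -0.0042773 ,  0.03805218]), 'gripper_force': 0.0, 'opening': 1.0006371508950351}
```

View pics/top0.png

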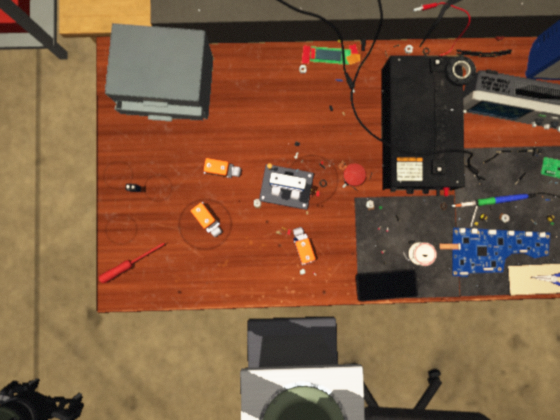

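View pics/scene0.png

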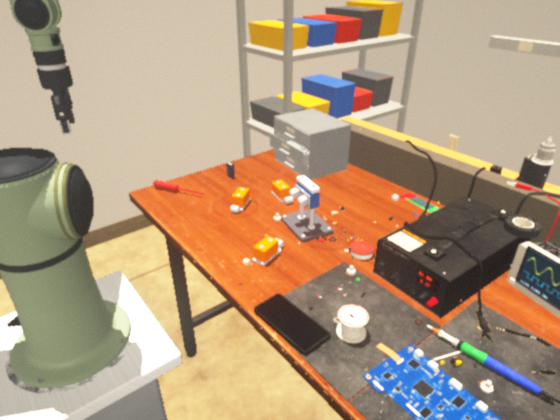

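The top view shows three orange leaf-like blocks at about (216,167), (206,217) and (304,246), with the stand at (287,187). Next I'll compute positions and zoom in.

```bash
cat > h.py <<'E'
import cv2,numpy as np
from scipy.spatial.transform import Rotation as Rn
from bench import bot, solve_ik, imaging
def RM(m):
    r=np.asarray(m['rotation']); return r if r.shape==(3,3) else Rn.from_euler('xyz',r).as_matrix()
def ray(m,px):
    px=np.atleast_2d(np.asarray(px,float)); k=m['K']
    d=np.c_[(px[:,0]-k[0,2])/k[0,0],-(px[:,1]-k[1,2])/k[1,1],-np.ones(len(px))]
    return np.asarray(m['position']),d@RM(m).T
def onz(m,px,z):
    o,d=ray(m,px); return o+d*((z-o[2])/d[:,2])[:,None]
def proj(m,P):
    p=(np.atleast_2d(P)-m['position'])@RM(m); k=m['K']
    return np.c_[k[0,2]+k[0,0]*p[:,0]/-p[:,2],k[1,2]-k[1,1]*p[:,1]/-p[:,2]]
E
python3 - <<'E'
from h import *
T=cv2.imread('pics/top0.png');m=imaging.camera_model('top')
h=cv2.cvtColor(T,cv2.COLOR_BGR2HSV)
mk=cv2.inRange(h,(8,170,190),(25,255,255)); 
for c in cv2.findContours(mk,0,2)[0]:
    if 80<cv2.contourArea(c)<900:
        (x,y),s,a=cv2.minAreaRect(c); P=onz(m,(x,y),40)[0]; 
        b=onz(m,cv2.boxPoints(((x,y),s,a)),40); print((x,y),s,P[:2].round(1),'R',np.hypot(*P[:2]).round(),b[:,:2].round(0).tolist())
print('foot',onz(m,[(287,187)],12))
S=cv2.imread('pics/scene0.png')
a=cv2.resize(T[160:275,250:340],None,fx=5,fy=5,interpolation=2)
b=cv2.resize(S[165:275,240:345],None,fx=5,fy=5,interpolation=2)[:575,:340+10]
b=cv2.resize(S[165:280,250:335],None,fx=4,fy=5,interpolation=2)
cv2.imwrite('pics/crop1.png',np.hstack([a,b[:575]])[:575,:800])
w=imaging.capture('wrist');cv2.imwrite('pics/w0.png',w); mw=imaging.camera_model('wrist');print(mw)
E
```

```text
(304.54998779296875, 250.65000915527344) (23.084625244140625, 14.546475410461426) [454.6 -17.7] R 455.0 [[477.0, 9.0], [488.0, -27.0], [432.0, -44.0], [421.0, -8.0]]
(202.0, 215.0) (24.000003814697266, 14.400001525878906) [553.2 242.5] R 604.0 [[568.0, 275.0], [589.0, 246.0], [539.0, 210.0], [517.0, 239.0]]
(215.24325561523438, 166.04055786132812) (23.509056091308594, 14.467110633850098) [678.9 206.3] R 710.0 [[666.0, 239.0], [703.0, 233.0], [692.0, 173.0], [655.0, 180.0]]
(353.2000427246094, 57.10000228881836) (11.067973136901855, 12.965338706970215) [ 960.  -162.7] R 974.0 [[969.0, -142.0], [980.0, -175.0], [951.0, -183.0], [940.0, -150.0]]
foot [[622.8104271   21.45150104  12.        ]]
{'K': array([[370.05088474,   0.        , 284.54689654],
       [  0.        , 370.05088474, 211.86080032],
       [  0.        ,   0.        ,   1.        ]]), 'position': array([120.58116575, 539.61309465, 372.0017317 ]), 'rotation': array([-2.83335056e-01,  4.76434807e-04,  1.22275202e+00])}
```

View pics/crop1.png

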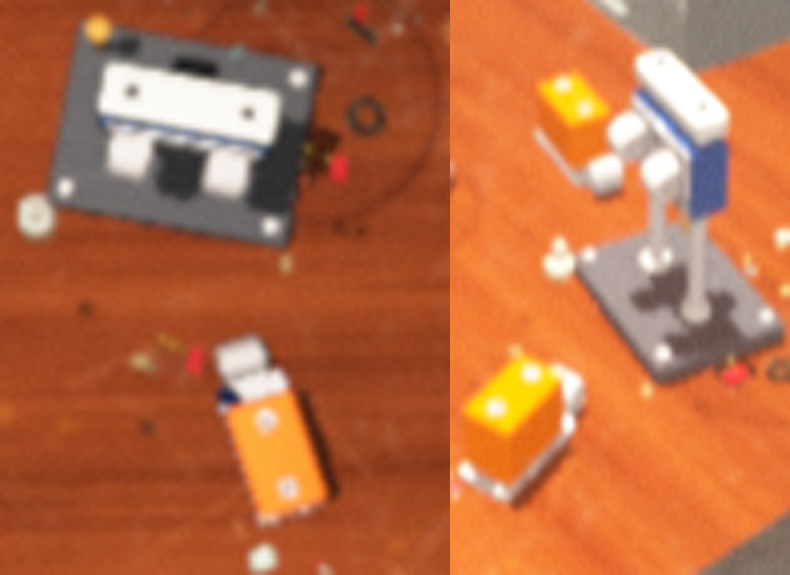

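The crop shows the nearest leaf with its barrel pointing toward the stand. The stand's two jamb barrels, at about (276,191) and (295,194) px in the top view, face the robot. I'll take two wrist looks, one from above and one shallow from the front.

```bash
cat >> h.py <<'E'
def rel():
    m=imaging.camera_model('wrist'); s=bot.get_state(); Rt=Rn.from_euler('xyz',s['orientation']).as_matrix()
    return Rt.T@RM(m), Rt.T@(m['position']-s['tcp_pos'])
def lookat(C,T,up):
    C=np.array(C,float);z=C-np.array(T,float);z/=np.linalg.norm(z);x=np.cross(up,z);x/=np.linalg.norm(x);Rc=np.c_[x,np.cross(z,x),z]
    Rr,t=rel(); Rt=Rc@Rr.T; return C-Rt@t, Rn.from_matrix(Rt).as_euler('xyz')
def snap(name):
    m=imaging.camera_model('wrist'); im=imaging.capture('wrist'); cv2.imwrite(f'pics/{name}.png',im)
    np.save(f'pics/{name}.npy',m,allow_pickle=True); return im,m
E
python3 - <<'E'
from h import *
m=imaging.camera_model('top')
a,b=onz(m,[(276,191),(295.4,194)],85); print(a,b)
mid=(a+b)/2; yv=a-b; yaw=np.arctan2(yv[1],yv[0])-np.pi/2; print('stand yaw',yaw,mid)
X=np.array([np.cos(yaw),np.sin(yaw),0]);print(rel())
for e in(30,40,50):
  for d in(280,330):
    for s in(1,-1):
        C=mid-X*d*np.cos(np.radians(e))+[0,0,d*np.sin(np.radians(e))]
        p,o=lookat(C,mid,[0,0,s]); print(e,d,s,p.round(),o.round(2),solve_ik(p,o))
Y=[.295,.295+np.pi,.295-np.pi,yaw,yaw+np.pi]
for y in Y: print(y,solve_ik([455,-18,150],[np.pi,0,y]))
for e in(70,):
  for s in(1,-1):
    T=np.array([540,0,40.]);C=T+[-80,0,330];p,o=lookat(C,T,[s,0,0.1]);print('A',s,p,o,solve_ik(p,o))
E
```

```text
[605.13537989  51.57181645  85.        ] [596.36449262   3.59756022  85.        ]
stand yaw -0.1808278033051014 [600.74993625  27.58468833  85.        ]
(array([[ 6.92508699e-04,  9.60077184e-01,  2.79734377e-01],
       [ 9.99999386e-01, -4.22917128e-04, -1.02409719e-03],
       [-8.64907885e-04,  2.79734914e-01, -9.60076887e-01]]), array([  71.03431335,   -1.42464662, -141.31820872]))
30 280 1 [480.  48. 122.] [-3.14 -1.33 -0.18] None
30 280 -1 [509.  46. 172.] [-3.14  0.76  2.96] [ 0.03304545  0.00933543 -1.16063053 -0.3512075  -0.14817297  0.1563233 ]
30 330 1 [438.  56. 147.] [-3.14 -1.33 -0.18] None
30 330 -1 [466.  53. 197.] [-3.14  0.76  2.96] [ 0.06782772 -0.14878503 -1.19004102 -0.21838925 -0.17188283  0.18210229]
40 280 1 [489.  47. 143.] [-3.14 -1.16 -0.18] None
40 280 -1 [525.  43. 187.] [-3.14  0.59  2.96] [-0.00098448  0.00349657 -0.93138865  0.05438255 -0.10041199  0.15072742]
40 330 1 [451.  54. 175.] [-3.14 -1.16 -0.18] None
40 330 -1 [488.  50. 219.] [-3.14  0.59  2.96] [ 0.02026017 -0.1265225  -0.94345576  0.17422889 -0.11206521  0.16859162]
50 280 1 [500.  45. 16
[... 400 characters left out ...]
]
3.436592653589793 [-0.20188381  0.23166199 -0.55157525  0.78755909  0.         -0.49688381]
-2.846592653589793 [-0.20188381  0.23166199 -0.55157525  0.78755909  0.         -0.49688381]
-0.1808278033051014 [-0.20188381  0.23166199 -0.55157525  0.78755909  0.          3.12053665]
2.9607648502846917 [-0.20188381  0.23166199 -0.55157525  0.78755909  0.         -0.021056  ]
A 1 [468.78683594  -1.25322664 212.07609318] [-3.14033000e+00 -5.21353289e-01 -7.98606927e-04] [-0.23865117 -0.1552903  -0.9409204   0.27631868  0.11885627  2.93434695]
A -1 [524.50764611   1.25322664 225.58416838] [-3.14069609 -0.04568156  3.14089942] [-0.13432183  0.31865035 -0.21957851  1.07772301 -0.00697272 -0.13349162]
```

Run:
```python
from h import *
mid=np.array([600.7,27.6,85]);X=np.array([np.cos(-.18),np.sin(-.18),0])
T=np.array([540,0,40.]);p,o=lookat(T+[-80,0,330],T,[-1,0,0.1]);bot.move_ptp(p,o);snap('wA')
e=np.radians(30);p,o=lookat(mid-X*280*np.cos(e)+[0,0,280*np.sin(e)],mid,[0,0,-1]);bot.move_ptp(p,o);snap('wB')
print(bot.get_state()['t'])
```

```text
3.7333
```

View pics/wA.png

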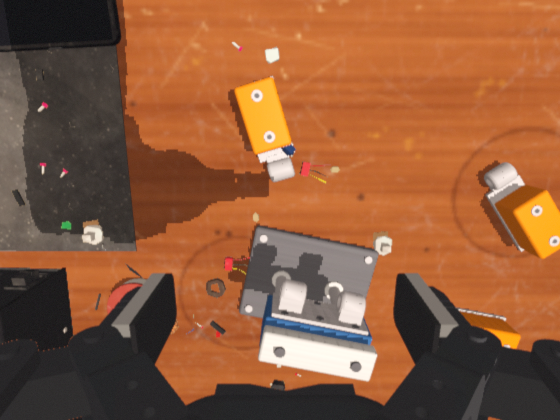

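View pics/wB.png

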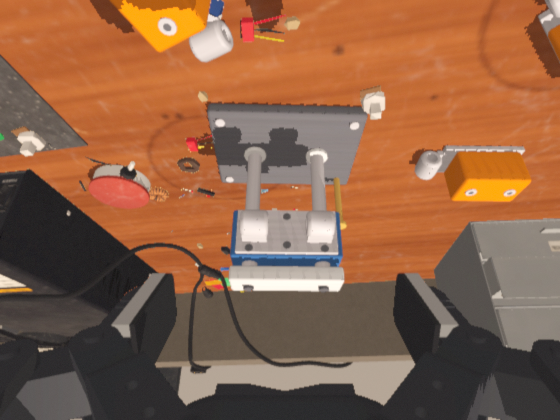

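View A shows the leaf at (265,118) with its barrel at (281,168), and the jamb barrels at (293,296) and (352,308). View B shows the jamb barrels at (254,227) and (321,227), with the foot screws around (221,120), (354,126) and (230,180). I'll zoom in for sub-pixel edges.

Run:
```python
from h import *
A=cv2.imread('pics/wA.png');B=cv2.imread('pics/wB.png')
a=cv2.resize(A[275:325,270:375],None,fx=7,fy=7,interpolation=0);b=cv2.resize(B[205:246,228:348],None,fx=6,fy=6,interpolation=0)
c=np.zeros((600,740,3),np.uint8);c[:350,:735]=a;c[352:598,:720]=b;cv2.imwrite('pics/z.png',c)
# leaf & foot measurements in A
m=np.load('pics/wA.npy',allow_pickle=True).item()
h=cv2.cvtColor(A,cv2.COLOR_BGR2HSV);mk=cv2.inRange(h,(8,170,225),(25,255,255));mk[:,:200]=0;mk[200:]=0;mk[:,320:]=0
c=max(cv2.findContours(mk,0,2)[0],key=cv2.contourArea);r=cv2.minAreaRect(c);bx=onz(m,cv2.boxPoints(r),40)
print(r,onz(m,r[0],40),bx.round(1).tolist())
print('leaf barrel',onz(m,[(281,168.5)],10))
print('foot screws A',onz(m,[(264,239),(369,260),(249,310)],13).round(1))
mB=np.load('pics/wB.npy',allow_pickle=True).item()
print('foot screws B',onz(mB,[(221,122),(354.5,126),(230,180)],13).round(1))
print('bridge screws A',onz(m,[(280,352),(355.5,366.5)],140).round(1))
```

```text
((263.3060607910156, 115.21913146972656), (69.96285247802734, 40.502166748046875), 72.47443389892578) [[453.81242428 -17.57554817  40.        ]] [[431.5, -42.6, 40.0], [421.6, -9.8, 40.0], [476.9, 8.3, 40.0], [487.6, -25.8, 40.0]]
leaf barrel [[503.46541729  -2.6354873   10.        ]]
foot screws A [[574.4 -19.9  13. ]
 [596.9  87.5  13. ]
 [653.4 -36.7  13. ]]
foot screws B [[572.5 -19.1  13. ]
 [596.7  87.1  13. ]
 [652.4 -36.8  13. ]]
bridge screws A [[616.9  -2.3 140. ]
 [628.6  51.5 140. ]]
```

View pics/z.png

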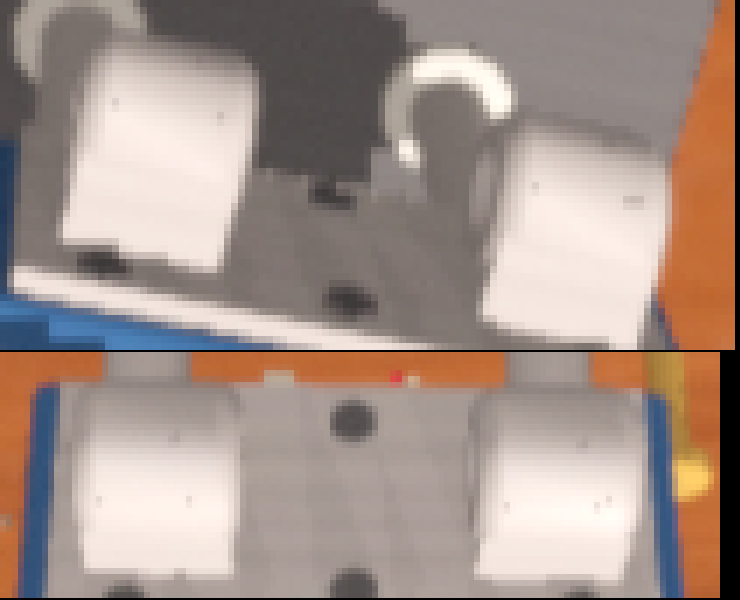

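The zoom gives barrel corners, and their height-to-length ratio matches knuckles with a full-height web. I'll solve the jamb height from the tangent edge and the back-top corner edge in both views.

Run:
```python
from h import *
from scipy.optimize import least_squares
ms={k:np.load(f'pics/w{k}.npy',allow_pickle=True).item() for k in'AB'}
tan={'A':[(295.1,281.7),(354,294.1)],'B':[(254.4,211.0),(321.3,211.8)]}
cor={'A':[(290,311.7),(350,322.3)],'B':[(254.3,242.2),(319.8,243.2)]}
yaw=-.212;R=Rn.from_euler('z',yaw).as_matrix();O=np.array([624.6,25.2,0])
def obs(d,k,dd):
    o,r=ray(ms[k],d[k]); return (o-O)@R,[x@R for x in r]
def f(p,ks='AB',fix=None):
    x,z=p;out=[]
    for k in ks:
        o,rs=obs(tan,k,0)
        for r in rs:
            r2=np.array([r[0],r[2]])/np.hypot(r[0],r[2]);v=np.array([x-o[0],z-o[2]]);out.append((r2[0]*v[1]-r2[1]*v[0])-10)
        o,rs=obs(cor,k,0)
        for r in rs:
            r2=np.array([r[0],r[2]])/np.hypot(r[0],r[2]);v=np.array([x+11-o[0],z+10-o[2]]);out.append(r2[0]*v[1]-r2[1]*v[0])
    return np.array(out)
s=least_squares(f,[-28,85]);print(s.x,s.fun.round(2))
for z in(s.x[1],):
  for k in'AB': 
    for d in (tan,cor):
      pass
s2=least_squares(lambda z:f([-28,z[0]]),[85]);print(s2.x,s2.fun.round(2))
# y of barrel centres
for k in'AB':
    P=onz(ms[k],{'A':[(292.6,296.9),(352,308.3)],'B':[(254.4,226.5),(320.7,227.5)]}[k],s.x[1]+2); print(((P-O)@R).round(1))
print(bot.get_state()['t'])
```

```text
[-27.55463469  98.43254943] [-0.43 -0.87  0.33  1.23 -0.6  -0.44  0.44  0.32]
[98.79831343] [-0.69 -1.13  0.11  1.01 -0.51 -0.35  0.58  0.46]
[[-25.7 -23.8 100.4]
 [-26.1  24.8 100.4]]
[[-27.3 -24.3 100.4]
 [-27.2  24.  100.4]]
3.7333
```

Jamb axis height is about 98.5 mm, with the bore midpoint at about (597.3, 31.1). Now I'll grasp, lift and go to a pre-insert pose 40 mm in front.

```bash
cat >> h.py <<'E'
SY=-.212; SX=np.array([np.cos(SY),np.sin(SY),0]); SYv=np.array([-np.sin(SY),np.cos(SY),0]); BORE=np.array([597.3,31.1,98.5])
E
python3 - <<'E'
from h import *
ly=.30; c=np.array([453.8,-17.6])
o=[np.pi,0,ly-np.pi]
bot.move_ptp([*c,90],o); bot.movel([*c,4],max_speed=80); bot.grip(0.0,60); bot.dwell(.2)
s=bot.get_state();print(s['t'],s['tcp_pos'],s['opening'],s['gripper_force'],s['contact_force'])
bot.movel([*c,60],max_speed=80); 
s=bot.get_state();print(s['contact_force'],s['wrist_torque'])
P=BORE-SX*(52+40); P[2]=98.5-10+4
bot.move_ptp(P,[np.pi,0,SY-np.pi]); bot.dwell(.2)
snap('wC'); cv2.imwrite('pics/sC.png',imaging.capture('scene')); cv2.imwrite('pics/tC.png',imaging.capture('top'))
s=bot.get_state();print(s['t'],s['tcp_pos'],P,s['opening'],s['gripper_force'],s['orientation'])
W=cv2.imread('pics/wC.png');S=cv2.imread('pics/sC.png')[165:260,230:345]
cv2.imwrite('pics/v1.png',np.hstack([W[:,100:460],cv2.resize(S,(440,420),interpolation=2)]))
E
```

```text
6.6083 [454.11426164 -17.5931313    4.37689233] 0.4168007902965594 60.647560358047485 [-1.30196474  0.91135667  5.82031452]
[-0.40957314  0.07521602 -2.77662574] [-0.02554617  0.03202601 -0.05486621]
8.4917 [507.0388486   50.00853812  92.33458746] [507.3596924  50.45823    92.5      ] 0.4136977684981587 59.878204464912415 [-3.14148557e+00 -4.09129771e-04  2.92898935e+00]
```

View pics/v1.png

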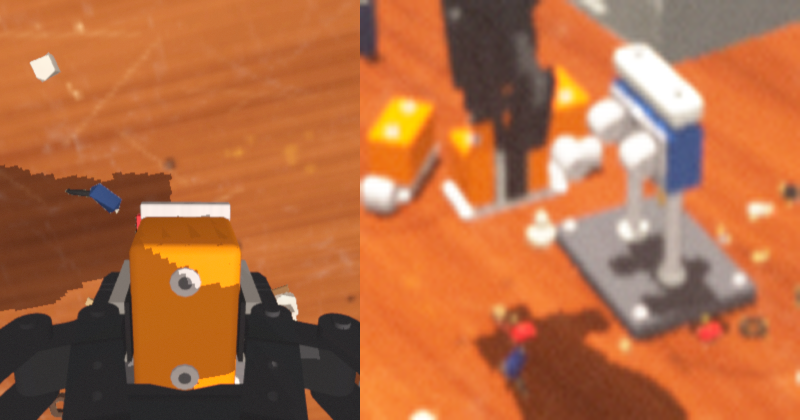

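The left half (wrist) shows the block squarely held, with its screws at (286,282) and (285,378). The right half (scene) shows the leaf level, with its barrel at about (287,201) px in front of the jamb barrels. I'll compute the in-hand offset and the scene consistency.

Run:
```python
from h import *
A=np.load('pics/wA.npy',allow_pickle=True).item();C=np.load('pics/wC.npy',allow_pickle=True).item()
def blobs(name,guess,z,m):
    g=cv2.cvtColor(cv2.imread(f'pics/{name}.png'),cv2.COLOR_BGR2HSV); mk=(g[:,:,1]<90).astype(np.uint8)
    out=[]
    for x,y in guess:
        r=14 if name=='wC' else 8
        M=mk[y-r:y+r,x-r:x+r]; n,l,st,ce=cv2.connectedComponentsWithStats(M); k=1+np.argmin(np.hypot(*(ce[1:]-r).T)); out.append(ce[k]+[x-r,y-r])
        print(name,out[-1],st[k,4])
    return onz(m,out,z)
a=blobs('wA',[(257,96),(269,137)],40,A); print(a.round(1), np.arctan2(*(a[1]-a[0])[1::-1]), a.mean(0))
tcp=np.array([507.04,50.01,92.33])
c=blobs('wC',[(286,282),(285,378)],92.33+36,C); d=c-tcp; print('leaf frame',(d@SX).round(1),(d@SYv).round(1), 'yaw',np.arctan2(*(c[1]-c[0])[1::-1]))
# rear plate edge (underside z) and top face rear edge
S=imaging.camera_model('scene')
lb=tcp+52*SX+[0,0,6]
for n,p in(('leafbar',lb-0*SYv),('jamb+24',BORE+24*SYv),('jamb-24',BORE-24*SYv)): print(n,proj(S,p))
```

```text
wA [256.5    95.375] 112
wA [268.98095238 136.44761905] 105
[[437.4 -23.2  40. ]
 [471.8 -12.8  40. ]] 0.29263126469616985 [454.60883184 -18.00545563  40.        ]
wC [285.10534351 281.61374046] 655
wC [284.2527881  376.51672862] 538
leaf frame [-18.5  17. ] [-1.4 -1.6] yaw -0.21956630713684877
leafbar [[284.16502096 200.26139477]]
jamb+24 [[293.48147183 192.92479399]]
jamb-24 [[302.06721259 200.8139888 ]]
```

The wrist camera reads the centred block about 1.5 mm off along tool y, and the x mismatch suggests a small height bias too. So I'll correct for that and check the jamb relative to the leaf barrel in the fixed cameras from 22 mm short.

```bash
cat >> h.py <<'E'
BORE=np.array([597.3,31.1,99.3])+1.5*SYv-.36*SX
def goto(P,v=60):
    P=np.array(P,float); bot.movel(P,max_speed=v); bot.dwell(.15); e=P-bot.get_state()['tcp_pos']; return e
E
python3 - <<'E'
from h import *
P=BORE-SX*(52+22)+[0,0,-6.]; e=goto(P); print(e); e2=goto(P+e); print((P-bot.get_state()['tcp_pos']).round(2))
s=bot.get_state();print(s['t'],s['tcp_pos'],s['orientation'])
im={n:np.mean([imaging.capture(n).astype(float) for _ in range(6)],0).astype(np.uint8) for n in('scene','top')}
for n in im: cv2.imwrite(f'pics/{n}D.png',im[n])
lb=s['tcp_pos']+52*SX+[0,0,6]; J=lb+22*SX
for n in im:
    m=imaging.camera_model(n)
    for k,p in(('leaf',lb),('j+',J+24*SYv),('j-',J-24*SYv)):print(n,k,proj(m,p).round(2))
a=cv2.resize(im['scene'][178:218,270:320],None,fx=8,fy=8,interpolation=0);b=cv2.resize(im['top'][170:210,265:313],None,fx=8,fy=8,interpolation=0)
cv2.imwrite('pics/v2.png',np.hstack([a,b]))
E
```

```text
[ 0.39536748 -0.05180838  0.17093922]
[-0.36  0.03 -0.2 ]
9.4833 [525.27747121  48.18143366  93.50019876] [-3.14156995e+00  4.36819846e-05  2.92965831e+00]
scene leaf [[290.03 198.02]]
scene j+ [[293.22 192.35]]
scene j- [[301.79 200.22]]
top leaf [[282.22 202.  ]]
top j+ [[274.24 191.42]]
top j- [[293.48 195.01]]
```

View pics/v2.png

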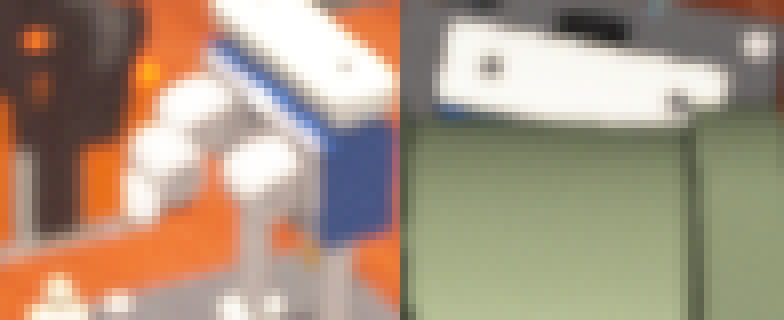

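The top view is blocked by the arm. The scene view shows the leaf barrel at about (290.6,196.5), in front of and between the jamb barrels at (294.4,190.5) and (302.8,198.0), within about 1 mm of prediction. I'll enter the gap slowly with a light-touch guard.

Run:
```python
from h import *
def st(tag):
    s=bot.get_state(); d=s['tcp_pos']-(BORE-52*SX+[0,0,-6]); print(tag,round(s['t'],2),'dx,dy,dz',round(d@SX,2),round(d@SYv,2),round(d[2],2),'F',s['contact_force'].round(1)); return s
B0=BORE-52*SX+[0,0,-6.]
st('start'); h=bot.movel(B0-SX*2,max_speed=15,threshold=3); st(('in',h))
if not h: 
    bot.dwell(.2); st('rest'); h=bot.movel(B0+SX*2.5,max_speed=5,threshold=3); s=st(('face',h));
```

```text
start 10.08 dx,dy,dz -21.59 0.03 0.19 F [-0.5  0.3 -2.3]
('in', False) 11.54 dx,dy,dz -2.12 0.01 -0.0 F [-0.1 -0.7 -1.9]
rest 11.74 dx,dy,dz -2.07 0.01 -0.0 F [-0.4 -0.4 -2.2]
('face', False) 12.79 dx,dy,dz 2.44 0.0 -0.04 F [ 0.1 -0.2 -2.4]
```

```bash
cat >> h.py <<'E'
B0=BORE-52*SX+[0,0,-6.]
def st(tag):
    s=bot.get_state(); d=s['tcp_pos']-B0; print(tag,round(s['t'],2),'d',round(d@SX,2),round(d@SYv,2),round(d[2],2),'F(stand)',(s['contact_force']@np.c_[SX,SYv,[0,0,1]]).round(1)); return d@SX,d@SYv
E
python3 - <<'E'
from h import *
h=bot.movel(B0+SX*6,max_speed=4,threshold=2.5); x,_=st(('face',h))
bot.movel(B0+SX*(x-1.3),max_speed=10); bot.dwell(.2); st('back')
x=x-1.3
h=bot.movel(B0+SX*x+3.5*SYv,max_speed=4,threshold=2.5); st(('+y',h))
bot.movel(B0+SX*x,max_speed=10); bot.dwell(.2)
h=bot.movel(B0+SX*x-3.5*SYv,max_speed=4,threshold=2.5); st(('-y',h))
bot.movel(B0+SX*x,max_speed=10); bot.dwell(.2); st('end')
E
```

```text
('face', True) 13.19 d 1.77 -0.14 -0.85 F(stand) [-0.2  1.2 -2.7]
back 13.69 d 0.38 -0.01 -0.12 F(stand) [-0.7 -0.6 -2.7]
('+y', True) 14.23 d -0.31 1.09 -0.71 F(stand) [ 0.3  1.  -2.3]
('-y', True) 15.67 d -0.23 -2.88 -0.62 F(stand) [ 0.3  0.  -2.3]
end 16.34 d 0.41 -0.05 -0.06 F(stand) [-0.4  0.3 -2.2]
```

Those stops look like motion transients, so I'll probe in small quasi-static steps and read averaged forces instead.

```bash
cat >> h.py <<'E'
M=np.c_[SX,SYv,[0,0,1]]
def rd():
    fs=[];ps=[]
    for _ in range(5): bot.dwell(.03); s=bot.get_state(); fs.append(s['contact_force']@M); ps.append((s['tcp_pos']-B0)@M)
    return np.mean(fs,0).round(2),np.mean(ps,0).round(2)
def step(start,d,n,lim,h=.5):
    f0=None
    for i in range(n):
        bot.movel(B0+M@(np.array(start,float)+h*i*np.array(d)),max_speed=15); bot.dwell(.05)
        f,p=rd(); f0=f if f0 is None else f0; print(i,f,p,round(bot.get_state()['t'],1))
        if abs((f-f0)@d)>lim: return
E
python3 - <<'E'
from h import *
step([.4,0,0],np.array([0,1,0]),7,2)
bot.movel(B0+.4*SX,max_speed=15)
step([.4,-.5,0],np.array([0,-1,0]),7,2)
bot.movel(B0+.4*SX,max_speed=15)
print(rd())
E
```

```text
0 [-0.14  0.25 -2.51] [ 0.4  -0.    0.01] 16.8
1 [-0.33  0.22 -2.25] [ 0.39  0.5  -0.  ] 17.3
2 [-0.01 -0.16 -2.37] [ 0.39  1.01 -0.  ] 17.7
3 [-0.13 -2.26 -1.82] [ 0.4   1.18 -0.  ] 18.2
0 [-0.1   0.15 -2.44] [ 0.39 -0.43 -0.  ] 18.9
1 [ 0.19  0.26 -1.84] [ 0.39 -1.01 -0.  ] 19.4
2 [ 0.12 -0.45 -2.62] [ 0.39 -1.5   0.  ] 19.9
3 [ 0.01  0.09 -2.01] [ 0.41 -2.01  0.  ] 20.3
4 [ 0.09 -0.08 -2.27] [ 0.4  -2.51  0.  ] 20.8
5 [ 0.15  0.77 -2.76] [ 0.41 -2.9   0.02] 21.3
6 [-0.44  3.63 -2.54] [ 0.4  -3.02  0.03] 21.7
(array([ 0.07, -0.26, -1.72]), array([ 0.39, -0.32, -0.05]))
```

The gap contacts are at y = +1.15 and −2.88, which is 4 mm wide as expected, so the centre is −0.87. Now the face in x.

Run:
```python
from h import *
step([1.6,-.87,0],np.array([1,0,0]),9,1.5,.5)
bot.movel(B0+M@np.array([1,-.87,0]),max_speed=20)
print(rd(),bot.get_state()['t'])
im=np.mean([imaging.capture('scene').astype(float) for _ in range(6)],0).astype(np.uint8);cv2.imwrite('pics/sE.png',im)
```

```text
0 [ 0.18 -0.16 -2.64] [ 1.59 -0.91 -0.01] 22.7
1 [ 0.21 -0.19 -2.13] [ 2.1  -0.87  0.  ] 23.2
2 [-0.23 -0.22 -2.68] [ 2.51 -0.86 -0.04] 23.7
3 [-3.34  0.33 -0.86] [ 2.55 -0.88 -0.12] 24.1
(array([ 0.3 , -0.26, -2.25]), array([ 1.61, -0.86,  0.19])) 24.5667
```

Face contact is at x≈2.5, so the target is x=1.5. I'll move there and check the height in the scene view.

Run:
```python
from h import *
bot.movel(B0+M@np.array([1.5,-.87,0]),max_speed=20); print(rd(),bot.get_state()['t'],bot.get_state()['orientation'])
im=np.mean([imaging.capture('scene').astype(float) for _ in range(8)],0).astype(np.uint8);cv2.imwrite('pics/sF.png',im)
cv2.imwrite('pics/v3.png',cv2.resize(im[178:214,276:320],None,fx=16,fy=16,interpolation=0))
m=imaging.camera_model('scene');c=B0+M@np.array([53.5,-.87,6]);
for y in(-34,-14,-12,12,14,34):
    print(y,[proj(m,c+M@np.array([0,y,dz]))[0].round(1).tolist() for dz in(0,10,-10)])
```

```text
(array([ 0.38, -0.13, -2.5 ]), array([ 1.51, -0.87, -0.01])) 25.2833 [-3.1407487  -0.00969066  2.92988506]
-34 [[304.2, 202.1], [304.3, 198.7], [304.1, 205.4]]
-14 [[300.5, 198.7], [300.6, 195.3], [300.4, 202.0]]
-12 [[300.1, 198.3], [300.2, 195.0], [300.1, 201.6]]
12 [[295.8, 194.4], [295.9, 191.1], [295.8, 197.7]]
14 [[295.5, 194.1], [295.6, 190.8], [295.4, 197.3]]
34 [[292.0, 190.9], [292.1, 187.6], [292.0, 194.1]]
```

View pics/v3.png

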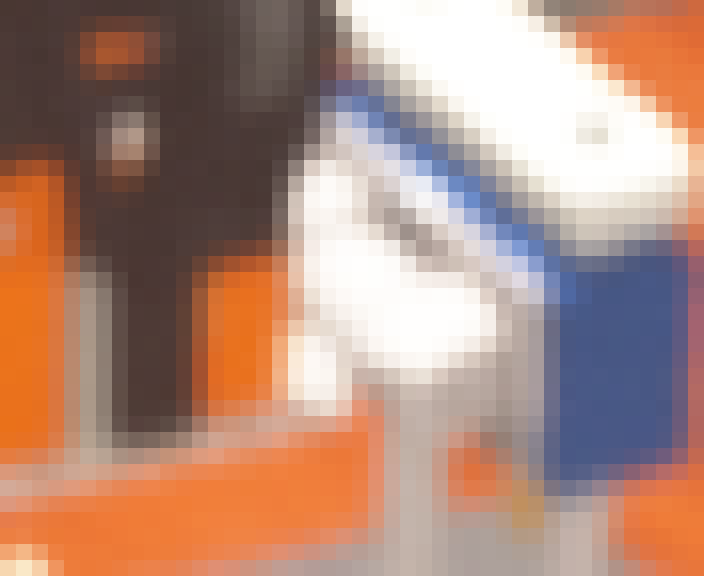

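The three barrels look collinear, with continuous edges from (350,170) to (490,280) in the crop, but this view can't resolve 1 mm in height. I'll refit the height with x now known from contact, letting the camera's axial bias float.

Run:
```python
from h import *
from scipy.optimize import least_squares
ms={k:np.load(f'pics/w{k}.npy',allow_pickle=True).item() for k in'AB'}
tan={'A':[(295.1,281.7),(354,294.1)],'B':[(254.4,211.0),(321.3,211.8)]}
cor={'A':[(290,311.7),(350,322.3)],'B':[(254.3,242.2),(319.8,243.2)]}
Rr,_=rel(); ax=(BORE+1.5*SX-.87*SYv)@SX
def f(p,x=None):
    z,dl=p[:2]; x=ax if x is None else x; out=[]
    for k in'AB':
        tz=(RM(ms[k])@Rr.T)[:,2]
        for d,ox,oz,off in((tan,0,0,10),(cor,11,10,0)):
            o,rs=ray(ms[k],d[k]); o=(o-dl*tz)@M
            for r in rs:
                r=r@M; u=np.array([r[0],r[2]])/np.hypot(r[0],r[2]); v=np.array([ax+ox-o[0],z+oz-o[2]]); out.append(u[0]*v[1]-u[1]*v[0]-off)
    return np.array(out)
for dl in(0,.8,1.6,2.4):
    s=least_squares(lambda z:f([z[0],dl]),[99]);print(dl,s.x,s.fun.round(2),s.cost)
s=least_squares(f,[99,0]);print(s.x,s.fun.round(2))
st=bot.get_state();print(st['orientation'],st['tcp_pos'],st['gripper_force'],st['t'])
```

```text
0 [97.80479374] [ 0.02 -0.42  0.71  1.61 -0.76 -0.6   0.2   0.08] 2.136569608599639
0.8 [98.20707638] [-0.17 -0.61  0.5   1.4  -0.64 -0.48  0.28  0.15] 1.6622521772314365
1.6 [98.60935903] [-0.36 -0.8   0.28  1.18 -0.51 -0.35  0.35  0.23] 1.3989119277518356
2.4 [99.01164167] [-0.55 -0.99  0.06  0.96 -0.39 -0.23  0.43  0.31] 1.3465488601606688
[98.91034407  2.19855437] [-0.5  -0.94  0.11  1.02 -0.42 -0.26  0.41  0.29]
[-3.1407146  -0.00969707  2.9298916 ] [547.68126329  42.41521328  93.29350645] 60.36259889602661 25.6833
```

The fit gives 98.6–98.9, and the leaf bore is at 98.9. There's a tiny 0.55° pitch drift left from probing, so I'll level it, check forces and hand in.

Run:
```python
from h import *
bot.movel(B0+M@np.array([1.5,-.87,-.1]),rot=[np.pi,0,SY+np.pi],max_speed=10); bot.dwell(.5)
s=bot.get_state();print(rd(),s['orientation'],s['gripper_force'],s['opening'],np.abs(s['joint_velocities']).max(),s['t'])
if abs(s['orientation'][1])<.004: print(bot.sign_off())
```

```text
(array([ 0.24,  0.02, -2.06]), array([ 1.52, -0.87, -0.11])) [ 3.14157374e+00 -5.75902588e-05  2.92957511e+00] 60.346055030822754 0.41428112427513086 0.0011190738781985585 26.4333
the job is handed in; nothing more can be done
None
```

I handed the job in at about 26.5 s: the leaf is held level and still between the jamb's barrels, centred in y and x by light touches (about 3–4 N) and set to about 0.5 mm in height from camera estimates, which I couldn't check by touch.

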